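Load the two red-capped sample tubes into the block mixer

TASK

Load the block mixer: put the two red-capped sample tubes foot-down into its two wells, one tube in each, standing on the well floors. Leave the blue-capped tube standing where it is.

Things in the scene. Friction and masses are not known exactly. Their poses are not given: they have to be found in the camera images.
- red_a_mid (a point): Self-standing sample tube, plastic: 115 mm tall, flat foot, body 27 mm in diameter with a red screw cap 30 mm in diameter that makes up its top 22 mm; about 50 g. It starts upright on the bench. The point is its centre, half-way up (57.5 mm above its foot and below its top); z runs along the tube towards the cap. Either red tube may go in either well.
- red_b_mid (a point): Self-standing sample tube, plastic: 115 mm tall, flat foot, body 27 mm in diameter with a red screw cap 30 mm in diameter that makes up its top 22 mm; about 50 g. It starts upright on the bench. The point is its centre, half-way up (57.5 mm above its foot and below its top); z runs along the tube towards the cap. The second, identical red-capped tube.
- blue_mid (a point): Self-standing sample tube, plastic: 115 mm tall, flat foot, body 27 mm in diameter with a blue screw cap 30 mm in diameter that makes up its top 22 mm; about 50 g. It starts upright on the bench. The point is its centre, half-way up (57.5 mm above its foot and below its top); z runs along the tube towards the cap. It is not to be loaded.
- mixer: Fixed white block mixer, 110 (x) by 190 (y) by 78 mm tall. Origin: centre of the block's underside, on the bench; z up. Two open square wells framed in black, centred at x = 0, y = +42 and -42 mm, each 44 by 44 mm with sides along x and y, 66 mm deep (floor 12 mm above the bench); a seated tube stands 49 mm proud. A black control strip 50 mm deep, up to 58 mm tall, lies along its -x side.
Not all that is in view belongs to the job. Leave any orange look-alike of the mixer alone.

How it is judged:
By the outcome, as a careful person would: the job done as asked, in the order asked, and still so for the second after the job is handed in, with the robot touching nothing.
It also fails if it takes over 58 s, if anything falls off the work surface, if the arm or the gripper's body presses on something with over 40 N, if the wrist force passes 120 N, or if a joint passes its speed limit or range.

ROBOT

A 6-joint arm with a two-finger parallel gripper is mounted at the origin on the work surface. World frame = base frame: x ahead of the robot, y to its left, z up, the work surface at z = 0. Lengths are in mm, angles in rad, forces in N, time in s.
With the tool pointing down it reaches from about 300 to 850 mm from the base axis. Payload 5.4 kg.
Tool frame: the origin (TCP) lies between the finger pads; the fingertips stand 17 mm ahead of it and the grasp point (between the pads) lies 2 mm behind it; z points along the fingers, y is the direction in which the jaws open and shut (so a half turn about z gives the same grasp; the last joint's range is limited). The gripper opens to 85 mm and grips with 20 to 120 N. Pads are 22 mm wide; open, the fingers measure 114 mm over their backs; the gripper's body (76 mm by 85 mm) begins 54 mm behind the grasp point. The pads swing forward as they close: fully open they stand 13 mm farther back than shut.
Start: joints at [-1.528, 0.158, 1.597, -0, 1.386, -0.21], TCP at [143.793, -556.713, 223.299] pointing down, gripper open.
Joint ranges: [-2.91, 2.91], [-0.94, 2.29], [0.18, 2.7], [-1.29, 4.43], [0.17, 2.64], [-3, 3]. Speed limits (rad/s): [2.57, 2.57, 3.14, 3.14, 3.14, 3.14].

INTERFACE

Orientations are given as a rotation vector (axis times angle).
In Python, from bench import env gives the robot as it stands.
- The arm moves only by the tool arm_command, never from a script. Its argument "commands" is a list that holds one entry, the list of rows, each a list of 7 numbers: the shift along the tool's x, y, z scaled (see below), then the turn, a rotation vector about the tool's x, y, z scaled (see below), then the opening, from 0 (shut) to 1 (fully open). A call has 1 to 8 rows; each row is the pose to reach, as a shift and turn from the pose measured when the call began, along the tool's axes at that moment; what a row does not reach only later rows make up. The controller multiplies each number of a shift by 40 cm and each number of a turn by 90 degrees. A row lasts 1/12 s, in which the tool goes at most 41.7 mm and 7.16 degrees, less where a joint would pass 70% of its speed; a pose out of reach is approached as far as the arm can. A call with a number of a shift or a turn outside -1 to 1 is refused whole. A call with a gripper value outside its range is refused whole. The fingers move at their own pace and stop on an object; "force" is the grip in N (left out, the last holds). Time passes only in rows, so rows that repeat a pose let the fingers close. It gives the time, the measured TCP pose, the force and the opening at its end, in the units of the state.
- env.sense(): the state, without advancing time (a new reading comes with each control period).
- env.get_image(name): name is "side" or "top" or "wrist"; returns the picture (420x560x3 uint8, red, green, blue); there is no depth.
- env.camera_model(name): a dict with "camera_matrix" (3x3 intrinsics, pixels), "dist" ([k1, k2, p1, p2, k3] as OpenCV has them; the pictures are not rectified), "rvec" (rotation vector, rad) and "tvec" (3), from world to camera coordinates, as OpenCV has them. Camera axes: x right, y down, z forward; pixel columns grow to the right and rows downward; lengths in mm; the calibration is good to about 2 mm. A picture is of the moment at which its call begins: read the wrist's pose just before it. camera_model takes no time and is no camera call; for the wrist camera it gives the pose at the moment of the call.
- env.hand_in(): hands the job in, once; it reports no verdict.
Trained networks look in the newest picture that a camera, given by its name, has taken for a name from the list of things; names that differ only in an ending like _2 or _b are one class to them, and where a whole thing is asked for, a point or a joint stands for the part that bears it (a point fixed in the world has none). Each returns a list of dicts, best first, with "confidence" (0 to 1); they miss things now and then, are a little off and sometimes report something else, mostly with a low value. They report only what shows in the picture. A call takes as long as a camera call. They do not tell look-alikes from the thing itself.
- env.cut_out(camera, name): "region" (420x560 bool, what is visible of it) and "pixel" ([column, row] in pixels, amid what is visible of it).
- env.place_of(camera, name): "pixel" ([column, row] in pixels: a listed point, or the origin of a listed thing).
The state is a dict: "clock": time; "joint_positions": joint angles; "dq": joint speeds; "joint_torque": joint torques, N m; "eef_pos": TCP position; "orientation": TCP orientation; "contact_force": force on the tool from outside, world axes, zero at the start; "moment": the same for the moment, N m; "width": finger opening in mm.
Only numpy, scipy, OpenCV 4.12 (cv2) and the standard library are available. Lean on these libraries where they do the work, as an engineer would, in place of code of your own. Each camera call takes 0.05 s, during which the arm holds its last target. There are 200 camera calls.

## Working session

There is one attempt and no reset: what is moved stays moved. The work goes in short steps, Python scripts to look and compute and a tool call to move; the robot and the scene stay as the last step left them, time stands still between calls to the robot, and variables do not carry over. Pictures are saved under pics/ and viewed, about 8 in all and at most 12, crops included, and the job is handed in when it is done.

Besides the shell and the picture viewer there is one more tool, called after "Call:" as name(argument=value, ...) on one line, values as JSON. arm_command: Moves the arm, as the interface text tells. Its arguments: {"type":"object","properties":{"commands":{"type":"array","items":{"type":"array","items":{"type":"array","items":{"type":"number","minimum":-1,"maximum":1}}}},"force":{"type":"number"}},"required":["commands"]}

```bash
ls; mkdir -p pics
python3 - <<'E'
from bench import env
import cv2, numpy as np
s=env.sense(); print({k:np.round(v,3).tolist() for k,v in s.items()})
ims=[]
for c in ("side","top"):
    im=env.get_image(c); ims.append(im)
    print(c,{k:np.round(v,3).tolist() for k,v in env.camera_model(c).items()})
    for n in ("red_a_mid","blue_mid","mixer"):
        print(n,[(np.round(d["pixel"]).tolist(),round(d["confidence"],2)) for d in env.place_of(c,n)])
    cv2.imwrite(f"pics/{c}.png",im[...,::-1])
E
```

```text
pics
{'clock': 0.0, 'joint_positions': [-1.528, 0.159, 1.598, -0.0, 1.386, -0.21], 'dq': [0.001, 0.001, 0.0, 0.0, 0.001, 0.0], 'joint_torque': [0.002, -39.6, -33.143, -0.0, 0.008, -0.0], 'eef_pos': [143.798, -556.068, 222.288], 'orientation': [-3.115, -0.396, -0.0], 'contact_force': [-0.378, 0.317, -0.515], 'moment': [-0.026, 0.022, -0.006], 'width': 85.222}
side {'camera_matrix': [[449.31, 0.0, 276.987], [0.0, 449.31, 213.138], [0.0, 0.0, 1.0]], 'dist': [0.029, 0.0, 0.0, 0.0, 0.0], 'rvec': [2.077, -0.108, 0.066], 'tvec': [-434.053, 53.477, 1169.873]}
red_a_mid [([286.0, 218.0], 0.8)]
blue_mid [([343.0, 214.0], 0.64)]
mixer [([217.0, 279.0], 0.9), ([206.0, 178.0], 0.75), ([286.0, 193.0], 0.57)]
top {'camera_matrix': [[436.802, 0.0, 279.074], [0.0, 436.802, 211.189], [0.0, 0.0, 1.0]], 'dist': [0.028, 0.0, 0.0, 0.0, 0.0], 'rvec': [2.133, -2.179, 0.159], 'tvec': [-23.622, 447.514, 1013.302]}
red_a_mid [([357.0, 198.0], 0.67), ([295.0, 206.0], 0.54)]
blue_mid [([283.0, 149.0], 0.65)]
mixer [([365.0, 278.0], 0.79), ([127.0, 302.0], 0.77), ([180.0, 197.0], 0.59)]
```

View pics/side.png

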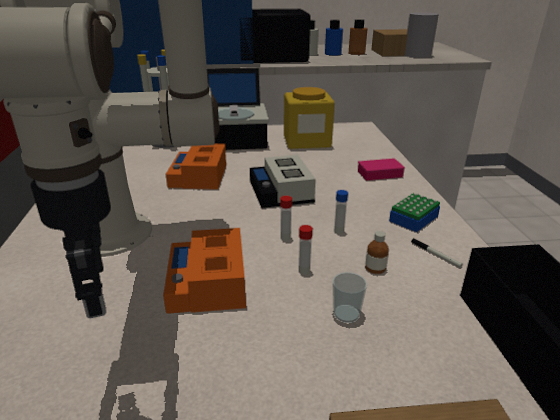

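View pics/top.png

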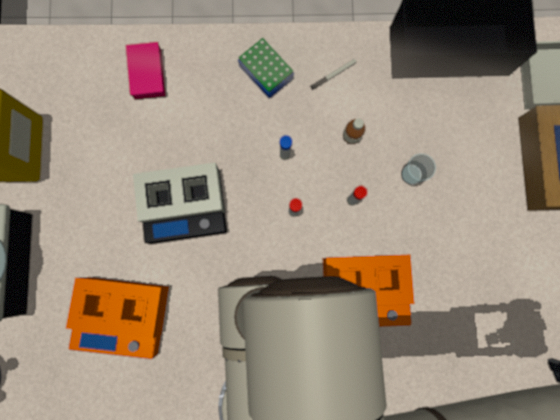

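Side view: the white mixer is at about (289,177), the red caps at (286,203) and (305,232), and the blue cap at (341,196). Top view: the white mixer is at (180,200), the reds at (296,206) and (360,193), and the blue at (286,143). The orange mixers at (118,317) and (368,285) are look-alikes, so only the white one fits the description.

```bash
cat > h.py <<'E'
from bench import env
import cv2, numpy as np
from scipy.spatial.transform import Rotation as R
def ray(m,px):
    K=np.array(m["camera_matrix"],float);d=np.array(m["dist"],float)
    u=cv2.undistortPoints(np.array(px,float).reshape(-1,1,2),K,d)[:,0]
    Rm=cv2.Rodrigues(np.array(m["rvec"],float))[0];t=np.array(m["tvec"],float).ravel()
    return -Rm.T@t,(np.c_[u,np.ones(len(u))]@Rm)
def onplane(m,px,z):
    c,d=ray(m,px); return c+d*((z-c[2])/d[:,2:3])
def proj(m,P):
    return cv2.projectPoints(np.array(P,float).reshape(-1,1,3),np.array(m["rvec"],float),np.array(m["tvec"],float),np.array(m["camera_matrix"],float),np.array(m["dist"],float))[0][:,0]
def blobs(mask,mn=20):
    n,l,s,c=cv2.connectedComponentsWithStats(mask.astype(np.uint8))
    return [(s[i,4],c[i],l==i) for i in range(1,n) if s[i,4]>=mn]
E
python3 - <<'E'
from h import *
for c in ("top","side"):
    im=cv2.imread(f"pics/{c}.png");m=env.camera_model(c);h=cv2.cvtColor(im,cv2.COLOR_BGR2HSV).astype(int)
    print(c,"cam",ray(m,[[280,210]])[0].round())
    H,S,V=h[...,0],h[...,1],h[...,2]
    red=((H<4)|(H>174))&(S>150)&(V>70); blue=(H>105)&(H<125)&(S>150)&(V>60)
    for n,mk in(("red",red),("blue",blue)):
        for a,p,_ in blobs(mk):
            print(n,a,p.round(1),onplane(m,[p],115 if c=="top" else 104)[0].round(1))
    if c=="top":
        dk=(im.max(2)<75); dk[:150]=0;dk[240:]=0;dk[:,:125]=0;dk[:,235:]=0
        for a,p,l in blobs(dk,40):
            b=cv2.minAreaRect(np.argwhere(l)[:,::-1].astype(np.float32))
            print("dark",a,p.round(1),b, onplane(m,[b[0]],78)[0].round(1)); print(onplane(m,cv2.boxPoints(b),78)[:,:2].round(1).tolist())
        reg=[d for d in env.cut_out(c,"mixer")] if False else None
        cv2.imwrite("pics/topcrop.png",cv2.resize(im[130:260,110:390],None,fx=2.8,fy=2.8,interpolation=2))
E
```

```text
top cam [ 305.  -20. 1065.]
red 130 [359.8 192.2] [ 474.1 -211.4  115. ]
red 127 [295.4 204.9] [448.5 -68.2 115. ]
blue 68 [268.3  90.3] [713.6 -13.5 115. ]
blue 111 [285.4 142.4] [590.8 -49.7 115. ]
blue 322 [170.7 228.4] [402.4 204.3 115. ]
blue 202 [ 97.8 340.7] [170.5 352.1 115. ]
dark 1279 [193.2 223.4] ((182.3060302734375, 207.06576538085938), (62.86937713623047, 84.26547241210938), 81.57302856445312) [454.4 187.4  78. ]
[[514.2, 293.1], [539.6, 103.0], [395.3, 82.7], [371.5, 269.4]]
dark 410 [195.6 189.4] ((194.91998291015625, 188.43997192382812), (22.910259246826172, 23.4759464263916), 81.8698959350586) [496.9 159.   78. ]
[[520.1, 189.4], [526.9, 136.2], [473.9, 128.8], [467.3, 181.6]]
dark 432 [158.6 194.5] ((158.1099853515625, 193.77000427246094), (23.334524154663086, 24.324474334716797), 81.8698959350586) [486.2 242.6  78. ]
[[509.6, 274.0], [516.6, 219.4], [462.9, 211.3], [456.1, 265.5]]
side cam [  326. -1036.   617.]
red 107 [285.7 201.1] [451.4 -62.  104. ]
red 127 [305.5 231.3] [ 477.1 -207.7  104. ]
blue 284 [333.9  41.8] [1109.3 2404.5  104. ]
blue 30 [144.5  52.2] [-201.5 2083.1  104. ]
blue 44 [160.7  61.5] [ -62.6 1761.6  104. ]
blue 1134 [233.   87.4] [ 345.3 1103.3  104. ]
blue 45 [180.5 157.7] [171.1 249.3 104. ]
blue 111 [260.5 174. ] [401.5 106.3 104. ]
blue 92 [341.9 195.3] [596.3 -44.8 104. ]
blue 376 [411.3 219.7] [ 725.5 -182.1  104. ]
blue 154 [182.2 257. ] [ 216.9 -279.8  104. ]
```

View pics/topcrop.png

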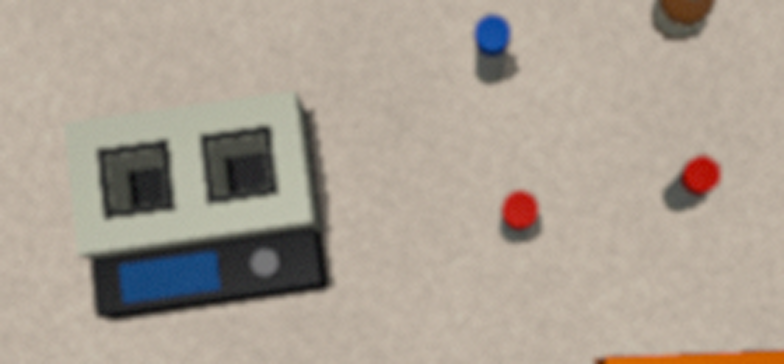

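Call:
arm_command(commands=[[[0.785,-0.745,0,0,0,-0.92,1],[0.785,-0.745,0,0,0,-0.92,1],[0.785,-0.745,0,0,0,-0.92,1],[0.785,-0.745,0,0,0,-0.92,1],[0.785,-0.745,0,0,0,-0.92,1],[0.785,-0.745,0,0,0,-0.92,1],[0.785,-0.745,0,0,0,-0.92,1],[0.785,-0.745,0,0,0,-0.92,1]]], force=40)

```text
clock: 1.07
eef_pos: [321.1, -272.3, 223.5]
orientation: [2.539, 1.848, 0.0]
contact_force: [0.2, -0.6, 0.5]
width: 85.2
```

```bash
cat >> h.py <<'E'
def go(p,yaw=None):
    """numbers of a shift/turn to reach world p, tool down, tool-x yaw"""
    s=env.sense();r=R.from_rotvec(s["orientation"])
    d=r.inv().apply(np.array(p)-s["eef_pos"])/400
    out=[d]
    if yaw is not None:
        g=R.from_matrix(np.array([[np.cos(yaw),np.sin(yaw),0],[np.sin(yaw),-np.cos(yaw),0],[0,0,-1]]).T)
        out.append((r.inv()*g).as_rotvec()/(np.pi/2))
    print("go",p,np.round(np.concatenate(out),4).tolist(),"t",round(s["clock"],2),"pos",np.round(s["eef_pos"],1).tolist(),"w",round(s["width"],1),"q",np.round(s["joint_positions"],2).tolist())
YAW=1.698
E
python3 -c "
from h import *
go([450,-66,222],YAW)"
```

```text
go [450, -66, 222] [0.5899, 0.1481, 0.0036, 0.0004, 0.0003, -0.2799] t 1.07 pos [321.1, -272.3, 223.5] w 85.2 q [-0.99, -0.26, 2.0, 0.0, 1.4, -0.68]
```

Call:
arm_command(commands=[[[0.59,0.148,0.0036,0,0,-0.28,1],[0.59,0.148,0.0036,0,0,-0.28,1],[0.59,0.148,0.0036,0,0,-0.28,1],[0.59,0.148,0.0036,0,0,-0.28,1],[0.59,0.148,0.0036,0,0,-0.28,1],[0.59,0.148,0.0036,0,0,-0.28,1],[0.59,0.148,0.0036,0,0,-0.28,1],[0.59,0.148,0.0036,0,0,-0.28,1]]])

```text
clock: 1.73
eef_pos: [450.4, -64.3, 222.0]
orientation: [2.07, 2.362, -0.0]
contact_force: [-0.8, -0.1, 0.6]
width: 85.4
```

Run:
```python
from h import *
m=env.camera_model("wrist");im=env.get_image("wrist")[...,::-1];cv2.imwrite("pics/w1.png",im)
h=cv2.cvtColor(im,cv2.COLOR_BGR2HSV).astype(int);H,S,V=h[...,0],h[...,1],h[...,2]
for a,p,l in blobs(((H<4)|(H>174))&(S>150)&(V>70),60):
    c,r=cv2.minEnclosingCircle(np.argwhere(l)[:,::-1].astype(np.float32))
    print(a,p.round(1),np.round(c,1),round(r,1),onplane(m,[p],115)[0].round(1),onplane(m,[c],110)[0].round(1))
print("cam",ray(m,[[280,210]])[0].round(1), "expect",proj(m,[[450,-66,115]]).round(1))
go([450,-66,102],YAW)
```

```text
1159 [279.2 207.7] [279.  206.2] 21.3 [451.3 -67.5 115. ] [451.3 -67.8 110. ]
913 [285.2 363.5] [284.8 363.4] 20.4 [ 475.2 -205.3  115. ] [ 475.4 -209.4  110. ]
cam [440.9   6.9 372.6] expect [[277.6 205.6]]
go [450, -66, 102] [-0.0009, -0.0002, 0.2999, 0.0001, 0.0006, 0.0013] t 1.78 pos [450.0, -65.5, 222.0] w 85.7 q [-0.41, -0.16, 1.92, -0.0, 1.38, -0.54]
```

View pics/w1.png

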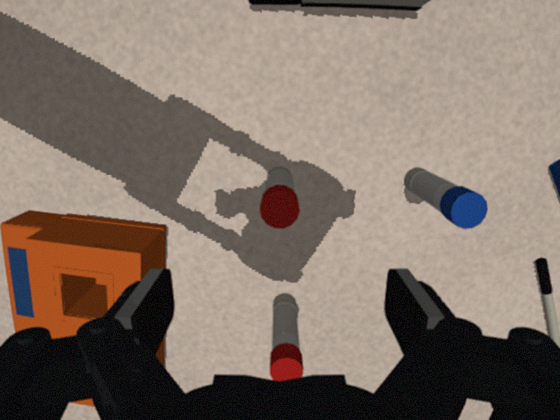

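The wrist view puts red_a at (279,207), red_b at (285,363) and blue at (468,209). It agrees with the top view within 2 mm, so I descend on red_a.

Call:
arm_command(commands=[[[-0.004,0,0.1,0,0,0,1],[-0.004,0,0.2,0,0,0,1],[-0.004,0,0.26,0,0,0,1],[-0.004,0,0.3,0,0,0,1],[-0.004,0,0.3,0,0,0,1],[-0.004,0,0.3,0,0,0,1],[-0.004,0,0.3,0,0,0,0],[-0.004,0,0.3,0,0,0,0]]], force=40)

```text
clock: 2.45
eef_pos: [451.5, -68.3, 103.9]
orientation: [2.072, 2.356, 0.001]
contact_force: [0.1, 0.2, -0.5]
width: 63.9
```

Call:
arm_command(commands=[[[0,0,0,0,0,0,0],[0,0,0,0,0,0,0],[0,0,0,0,0,0,0],[0,0,0,0,0,0,0],[0,0,0,0,0,0,0],[0,0,0,0,0,0,0]]], force=40)

```text
clock: 2.95
eef_pos: [452.5, -68.7, 105.1]
orientation: [2.07, 2.355, 0.002]
contact_force: [-0.4, 0.8, -0.4]
width: 0.5
```

```bash
python3 -c "
from h import *
go([486,242.6,217],YAW); go([450,-67,217],YAW)"
```

```text
go [486, 242.6, 217] [0.7598, 0.1844, -0.2819, 0.0034, 0.0027, 0.0009] t 2.95 pos [452.5, -68.7, 105.1] w 0.5 q [-0.42, -0.02, 2.04, -0.0, 1.12, -0.54]
go [450, -67, 217] [0.0038, -0.0041, -0.2797, 0.0034, 0.0027, 0.0009] t 2.95 pos [452.5, -68.7, 105.1] w 0.5 q [-0.42, -0.02, 2.04, -0.0, 1.12, -0.54]
```

Width is 0.5, so there is no tube between the pads. I look before doing anything else.

Run:
```python
from h import *
a=env.get_image("side")[...,::-1];b=env.get_image("wrist")[...,::-1];m=env.camera_model("side")
cv2.imwrite("pics/miss.png",np.hstack([cv2.resize(a[120:320,200:400],(400,400)),cv2.resize(b,(400,300))[0:300] if 0 else cv2.copyMakeBorder(cv2.resize(b,(400,300)),0,100,0,0,0)]))
print(proj(m,[env.sense()["eef_pos"],[450,-67,0],[450,-67,115]]).round(1))
t=env.get_image("top")[...,::-1];cv2.imwrite("pics/top2.png",t)
```

```text
[[286.  202.4]
 [285.  238. ]
 [285.5 198.1]]
```

View pics/miss.png

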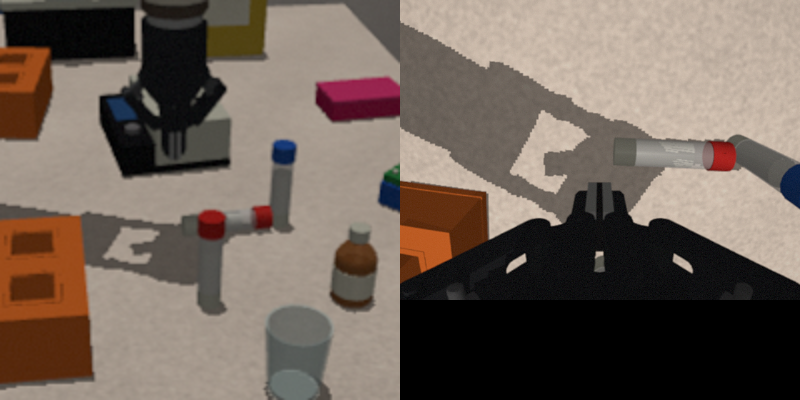

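Side crop: red_a has toppled. It lies from about (295,230) to (332,227), with its cap at the blue tube's foot. The closed fingertips show near row 199, but I expected about row 208, so I check the tool geometry against the projections.

Run:
```python
from h import *
s=env.sense();p=s["eef_pos"];r=R.from_rotvec(s["orientation"])
a=env.get_image("side")[...,::-1].copy();b=env.get_image("wrist")[...,::-1].copy()
pts=[p+r.apply([0,0,z]) for z in (-56,0,17)]
for im,c in((a,"side"),(b,"wrist")):
    q=proj(env.camera_model(c),pts);print(c,q.round(1).tolist())
    for k,u in enumerate(q):cv2.circle(im,tuple(int(v) for v in u.round()),1,[(0,255,255),(0,255,0),(255,0,255)][k],-1)
A=cv2.resize(a[150:250,230:370],(560,400),interpolation=2);B=cv2.resize(b[180:420,200:360],(240,360),interpolation=2)
cv2.imwrite("pics/chk.png",np.hstack([A,cv2.copyMakeBorder(B,0,40,0,0,0)]))
m=env.camera_model("top")
for c in("top","side"):
    im=env.get_image(c)[...,::-1];h=cv2.cvtColor(im,cv2.COLOR_BGR2HSV).astype(int);H,S,V=h[...,0],h[...,1],h[...,2]
    print(c,[(x,p.round(1).tolist(),onplane(env.camera_model(c),[p],14)[0].round().tolist()) for x,p,_ in blobs(((H<4)|(H>174))&(S>150)&(V>60),15)])
    for n in("red_a_mid","blue_mid"): print(n,[(np.round(d["pixel"]).tolist(),round(d["confidence"],2)) for d in env.place_of(c,n)])
```

```text
side [[286.1, 181.7], [285.9, 202.5], [285.8, 208.6]]
wrist [[278.6, 345.2], [278.6, 266.9], [278.6, 252.1]]
top [(np.int32(128), [359.9, 192.1], [492.0, -232.0, 14.0])]
red_a_mid []
blue_mid []
side [(np.int32(84), [331.4, 228.0], [573.0, -53.0, 14.0]), (np.int32(171), [305.2, 231.9], [502.0, -65.0, 14.0])]
red_a_mid [([317.0, 230.0], 0.65)]
blue_mid [([339.0, 212.0], 0.89)]
```

View pics/chk.png

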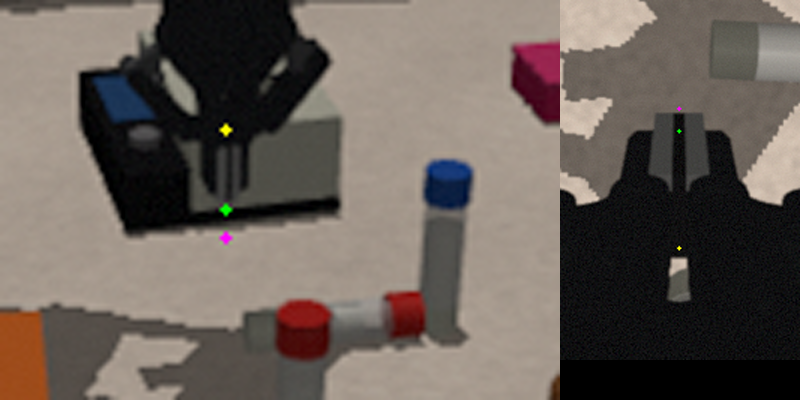

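Run:
```python
from h import *
m=env.camera_model("side")
print("start tip open(17-13) & shut:",proj(m,[[143.8,-556,222.3-4],[143.8,-556,222.3-17]]).round(1).tolist(), "seen open tip ~ (93,313)")
w=env.camera_model("wrist");s=env.sense();p=s["eef_pos"]
print("eef",p.round(1),"q",np.round(s["joint_positions"],3),"cam",ray(w,[[1,1]])[0].round(1))
im=env.get_image("wrist")[...,::-1];h=cv2.cvtColor(im,cv2.COLOR_BGR2HSV).astype(int);H,S,V=h[...,0],h[...,1],h[...,2]
for n,mk in(("red",((H<4)|(H>174))&(S>150)&(V>60)),("blue",(H>105)&(H<125)&(S>150)&(V>60))):
    for a,c,l in blobs(mk,40): print(n,a,c.round(1),onplane(w,[c],14)[0].round(1),onplane(w,[c],104)[0].round(1))
# floor points under: where would blue cap/red cap (side-cam estimates) project
print("blue base/cap",proj(w,[[594,-48,0],[594,-48,104]]).round(1).tolist())
cv2.imwrite("pics/w2.png",im)
```

```text
start tip open(17-13) & shut: [[100.3, 308.2], [102.1, 315.7]] seen open tip ~ (93,313)
eef [451.4 -68.3 103.7] q [-4.150e-01 -2.200e-02  2.038e+00 -1.000e-03  1.122e+00 -5.430e-01] cam [441.6   3.2 254.2]
red 1224 [453.4 218.8] [576.  -58.8  14. ] [525.7 -35.6 104. ]
blue 966 [549.2 258.1] [663.8 -80.   14. ] [580.5 -48.8 104. ]
blue base/cap [[470.8, 202.2], [572.2, 259.1]]
```

View pics/w2.png

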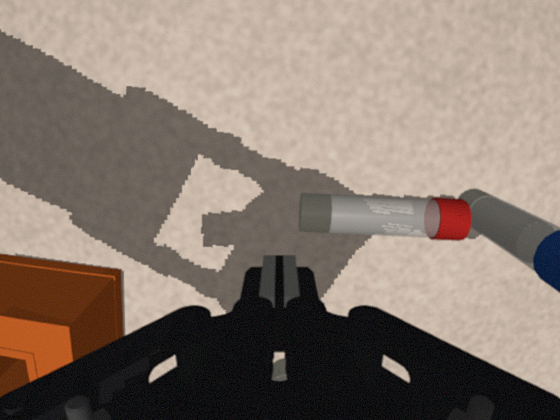

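Wrist view: the tube lies from foot (300,213) to cap end (470,219), clear of the fingers. Its known 115 mm length gives a check on the wrist camera's height.

Run:
```python
from h import *
w=env.camera_model("wrist")
P=onplane(w,[[300,213],[470,219]],14);print("wrist lying ends",P.round(1).tolist(),"len",np.linalg.norm(P[1]-P[0]).round(1))
a=onplane(w,[[302,194],[302,231]],13.5);print("body dia",np.linalg.norm(a[1]-a[0]).round(1))
m=env.camera_model("side");print("same in side",proj(m,P).round(1).tolist())
t=env.camera_model("top");print("in top",proj(t,P).round(1).tolist())
# mixer in side using top-based pose
c=np.array([491.5,200.8]);yw=.127;X=np.array([np.cos(yw),np.sin(yw)]);Y=np.array([-X[1],X[0]])
for z in(0,78):
    q=[[*(c+sx*55*X+sy*95*Y),z] for sx,sy in((-1,-1),(1,-1),(1,1),(-1,1))];print(z,"side",proj(m,q).round().tolist(),"top",proj(t,q).round().tolist())
im=env.get_image("side")[...,::-1];cv2.imwrite("pics/s3.png",cv2.resize(im[120:270,210:370],(800,750))[:600])
```

```text
wrist lying ends [[466.7, -68.6, 14.0], [588.7, -57.4, 14.0]] len 122.5
body dia 26.8
same in side [[291.6, 233.3], [337.6, 228.6]]
in top [[293.4, 203.8], [287.6, 155.1]]
0 side [[278.0, 207.0], [314.0, 203.0], [297.0, 177.0], [264.0, 180.0]] top [[225.0, 213.0], [219.0, 170.0], [143.0, 181.0], [147.0, 225.0]]
78 side [[278.0, 183.0], [315.0, 179.0], [297.0, 155.0], [264.0, 158.0]] top [[221.0, 209.0], [215.0, 162.0], [132.0, 174.0], [137.0, 221.0]]
```

Run:
```python
from h import *
w=env.camera_model("wrist");m=env.camera_model("side");s=env.sense();p=s["eef_pos"];r=R.from_rotvec(s["orientation"])
c1,d1=ray(w,[[278.6,256]]);c2,d2=ray(m,[[286.8,201.3]])
A=np.c_[d1[0],-d2[0]];t=np.linalg.lstsq(A,c2-c1,rcond=None)[0];a,b=c1+t[0]*d1[0],c2+t[1]*d2[0]
print("tip tri",a.round(1),b.round(1),"tool frame",r.inv().apply((a+b)/2-p).round(1),"f",w["camera_matrix"][0][0])
# closed pads: width in wrist? project tool-frame points, open tips
for z in(-20,-9,4,17):
    q=proj(w,[p+r.apply([0,y,z]) for y in(-42.5,42.5)]);print(z,q.round(0).tolist())
# side at start, open fingers
r0=R.from_rotvec([-3.115,-.396,0]);p0=np.array([143.8,-556.1,222.3])
for z in(-20,-9,4,17): print(z,proj(m,[p0+r0.apply([0,y,z]) for y in(-50,50)]).round(0).tolist())
im=cv2.imread("pics/side.png");w1=cv2.imread("pics/w1.png")
s3=env.get_image("side")[...,::-1]
cv2.imwrite("pics/cmp.png",np.hstack([cv2.resize(im[220:330,40:140],(400,440),interpolation=2),cv2.resize(s3[140:240,240:330],(396,440),interpolation=2)]))
```

```text
tip tri [450.8 -63.  103.8] [453.9 -63.3 104.1] tool frame [ 5.   1.6 -0.1] f 364.2092685639576
-20 [[174.0, 288.0], [383.0, 288.0]]
-9 [[180.0, 275.0], [377.0, 275.0]]
4 [[187.0, 263.0], [369.0, 263.0]]
17 [[194.0, 252.0], [363.0, 252.0]]
-20 [[96.0, 272.0], [98.0, 319.0]]
-9 [[97.0, 278.0], [99.0, 326.0]]
4 [[99.0, 286.0], [101.0, 334.0]]
17 [[101.0, 293.0], [103.0, 342.0]]
```

View pics/cmp.png

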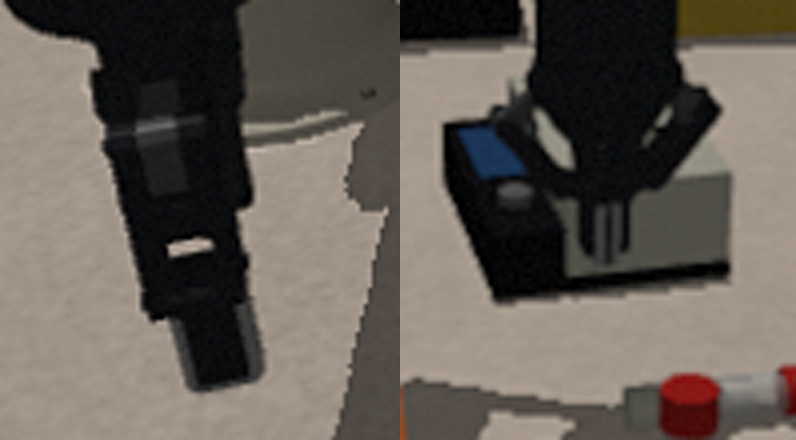

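The fixed cameras and the wrist camera agree on the objects. The fingertips, though, sit about 17–20 mm shorter than the tool data says: shut tips are near TCP z+0 and open tips near −20. So the first grasp only caught the cap's rim. I check this by opening to about 30 mm and touching the bench at a free spot.

Call:
arm_command(commands=[[[0,-0.03,0,0,0,0,0.35],[0,-0.07,0,0,0,0,0.35],[0,-0.11,0,0,0,0,0.35],[0,-0.11,0.05,0,0,0,0.35],[0,-0.11,0.12,0,0,0,0.35],[0,-0.11,0.18,0,0,0,0.35],[0,-0.11,0.21,0,0,0,0.35],[0,-0.11,0.21,0,0,0,0.35]]], force=40)

```text
clock: 4.32
eef_pos: [405.6, -72.9, 17.1]
orientation: [-2.073, -2.358, 0.002]
contact_force: [-0.6, 0.5, -0.0]
width: 29.8
```

Call:
arm_command(commands=[[[0,0,0.01,0,0,0,0.35],[0,0,0.015,0,0,0,0.35],[0,0,0.015,0,0,0,0.35]]])

```text
clock: 4.57
eef_pos: [405.9, -73.1, 11.4]
orientation: [-2.074, -2.358, 0.001]
contact_force: [0.1, -0.3, -0.2]
width: 30.0
```

Call:
arm_command(commands=[[[0,0,0.008,0,0,0,0.35],[0,0,0.014,0,0,0,0.35],[0,0,0.014,0,0,0,0.35]]])

```text
clock: 4.82
eef_pos: [406.0, -73.1, 5.8]
orientation: [-2.074, -2.359, 0.001]
contact_force: [0.0, 0.1, -0.2]
width: 30.0
```

Call:
arm_command(commands=[[[0,0,0.006,0,0,0,0.35],[0,0,0.01,0,0,0,0.35],[0,0,0.01,0,0,0,0.35]]])

```text
clock: 5.07
eef_pos: [405.8, -73.0, 1.5]
orientation: [-2.074, -2.358, 0.001]
contact_force: [0.1, 0.3, 0.4]
width: 29.8
```

Call:
arm_command(commands=[[[0,0,0.006,0,0,0,0.35],[0,0,0.01,0,0,0,0.35],[0,0,0.01,0,0,0,0.35]]])

```text
clock: 5.32
eef_pos: [405.4, -72.8, -2.9]
orientation: [-2.073, -2.358, 0.002]
contact_force: [-0.0, 0.2, 1.0]
width: 30.1
```

Call:
arm_command(commands=[[[0,0,0.006,0,0,0,0.35],[0,0,0.01,0,0,0,0.35],[0,0,0.01,0,0,0,0.35]]])

```text
clock: 5.57
eef_pos: [405.1, -72.7, -7.3]
orientation: [-2.073, -2.357, 0.002]
contact_force: [-0.1, -0.2, -0.0]
width: 29.7
```

Call:
arm_command(commands=[[[0,0,0.006,0,0,0,0.35],[0,0,0.01,0,0,0,0.35],[0,0,0.01,0,0,0,0.35]]])

```text
clock: 5.82
eef_pos: [405.7, -72.9, -8.6]
orientation: [-2.071, -2.357, 0.003]
contact_force: [-12.9, 5.5, 38.5]
width: 30.0
```

Run:
```python
from h import *
m=env.camera_model("side");s=env.sense();p=s["eef_pos"];print(p.round(1),s["contact_force"].round(1),s["width"])
print("floor",proj(m,[[p[0]-15,p[1],0],[p[0]+15,p[1],0],[p[0]-15,p[1],20],[p[0]+15,p[1],20]]).round(1).tolist())
im=env.get_image("side")[...,::-1].copy();w=env.get_image("wrist")[...,::-1]
for u in proj(m,[[p[0],p[1],0],[p[0],p[1],20]]): cv2.circle(im,tuple(int(v) for v in u.round()),1,(0,255,0),-1)
cv2.imwrite("pics/s5.png",np.hstack([cv2.resize(im[180:260,230:310],(400,400),interpolation=2),cv2.resize(w[150:400,155:405],(400,400))]))
```

```text
[405.7 -72.9  -8.6] [-12.9   5.5  38.5] 29.990858723836592
floor [[262.1, 240.5], [273.8, 239.8], [262.0, 233.8], [273.8, 233.2]]
```

View pics/s5.png

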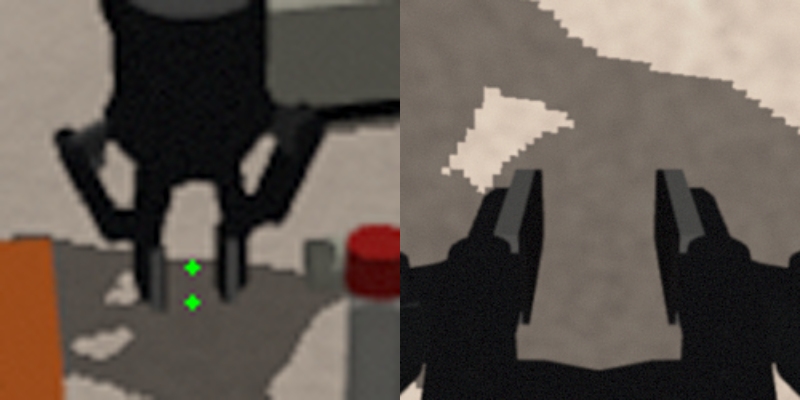

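Contact comes at TCP z ≈ −8 with a 30 mm opening, so the real tips are about 8 mm behind the reported TCP. I'll use that offset from here on. Next I rescue red_a: grip it near its middle with the jaws across it, carry it to open bench, then regrip it to upright it.

Call:
arm_command(commands=[[[0,0,-0.1,0,0,0,0.6],[0,0,-0.2,0,0,0,0.8],[0,0,-0.3,0,0,1.0,0.8],[-0.013,0.278,-0.35,0,0,1.0,0.8],[-0.013,0.278,-0.35,0,0,1.0,0.8],[-0.013,0.278,-0.35,0,0,1.0,0.8],[-0.013,0.278,-0.35,0,0,1.0,0.8],[-0.013,0.278,-0.35,0,0,1.0,0.8]]])

```text
clock: 6.58
eef_pos: [518.9, -63.9, 131.2]
orientation: [-2.795, -1.428, 0.004]
contact_force: [-0.6, -0.8, -0.4]
width: 68.2
```

```bash
python3 -c "
from h import *
go([517,-64,130],0.1)"
```

```text
go [517, -64, 130] [-0.0031, -0.0037, 0.0031, -0.0017, 0.0016, 0.5378] t 6.58 pos [518.9, -63.9, 131.2] w 68.2 q [-0.35, 0.12, 1.83, -0.0, 1.2, 0.27]
```

Call:
arm_command(commands=[[[0,0,0,0,0,0.538,0.8],[0,0,0,0,0,0.538,0.8],[0,0,0,0,0,0.538,0.8],[0,0,0,0,0,0.538,0.8],[0,0,0,0,0,0.538,0.8],[0,0,0,0,0,0.538,0.8],[0,0,0,0,0,0.538,0.8],[0,0,0,0,0,0.538,0.8]]])

```text
clock: 7.25
eef_pos: [518.8, -63.8, 131.0]
orientation: [-3.137, -0.153, 0.006]
contact_force: [-0.4, 0.7, -0.2]
width: 68.3
```

Run:
```python
from h import *
w=env.camera_model("wrist");b=env.get_image("wrist")[...,::-1];cv2.imwrite("pics/w6.png",b)
h=cv2.cvtColor(b,cv2.COLOR_BGR2HSV).astype(int);H,S,V=h[...,0],h[...,1],h[...,2]
for n,mk,zs in(("red",((H<4)|(H>174))&(S>150)&(V>50),(15,104)),("blue",(H>105)&(H<125)&(S>150)&(V>50),(104,))):
    for a,c,l in blobs(mk,40): print(n,a,c.round(1),[onplane(w,[c],z)[0].round(1).tolist() for z in zs])
for d in env.cut_out("wrist","red_a_mid"):
    l=d["region"];q=cv2.minAreaRect(np.argwhere(l)[:,::-1].astype(np.float32));print(round(d["confidence"],2),q,onplane(w,cv2.boxPoints(q),14).round(1)[:,:2].tolist())
go([517,-64,-4],0.1)
```

```text
red 987 [281.4 133.9] [[568.1, -60.6, 15.0], [575.6, -59.3, 104.0]]
red 1582 [526. 324.] [[425.7, -297.6, 15.0], [480.7, -217.1, 104.0]]
blue 3382 [266.6  89.6] [[595.3, -50.4, 104.0]]
0.82 ((279.5, 193.0), (152.0, 39.0), 90.0) [[578.5, -44.1], [581.2, -71.9], [462.6, -85.5], [459.5, -54.2]]
go [517, -64, -4] [-0.0034, 0.0004, 0.3377, -0.0009, 0.0022, 0.0017] t 7.35 pos [518.8, -63.8, 131.1] w 68.6 q [-0.35, 0.12, 1.83, -0.0, 1.2, 1.11]
```

View pics/w6.png

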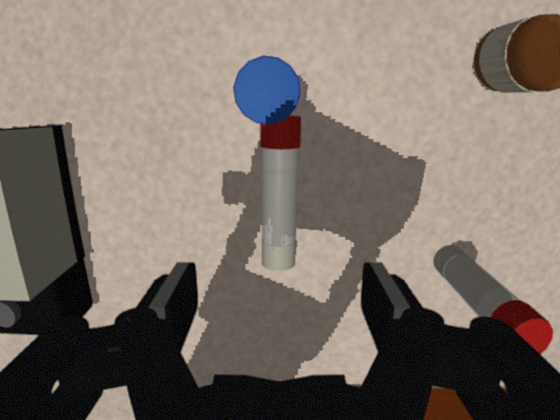

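The tube lies along column 280, foot at row 269. Its mid is at about (518,−65) and the blue tube stands clear at (595,−50). I descend and grip.

Call:
arm_command(commands=[[[-0.003,0.002,0.1,0,0,0,0.8],[-0.003,0.002,0.2,0,0,0,0.8],[-0.003,0.002,0.28,0,0,0,0.8],[-0.003,0.002,0.32,0,0,0,0.8],[-0.003,0.002,0.338,0,0,0,0.8],[-0.003,0.002,0.338,0,0,0,0.8],[-0.003,0.002,0.338,0,0,0,0.6],[-0.003,0.002,0.338,0,0,0,0.45]]], force=30)

```text
clock: 8.02
eef_pos: [518.9, -65.2, -2.3]
orientation: [3.137, 0.162, -0.001]
contact_force: [0.4, -0.0, -0.7]
width: 45.0
```

Call:
arm_command(commands=[[[0,0,0,0,0,0,0.2],[0,0,0,0,0,0,0.2],[0,0,0,0,0,0,0.2],[0,0,0,0,0,0,0.2],[0,0,0,0,0,0,0.2]]], force=30)

```text
clock: 8.43
eef_pos: [520.6, -65.9, -0.4]
orientation: [3.136, 0.163, 0.005]
contact_force: [-0.2, -0.0, 6.5]
width: 25.6
```

Call:
arm_command(commands=[[[-0.02,0,-0.01,0,0,0,0.2],[-0.05,0,-0.04,0,0,0,0.2],[-0.09,-0.02,-0.12,0,0,0,0.2],[-0.14,-0.05,-0.2,0,0,-1.0,0.2],[-0.19,-0.08,-0.2,0,0,-1.0,0.2],[-0.19,-0.08,-0.2,0,0,-1.0,0.2],[-0.19,-0.08,-0.2,0,0,-1.0,0.2],[-0.19,-0.08,-0.2,0,0,-1.0,0.2]]], force=30)

```text
clock: 9.1
eef_pos: [441.5, -41.7, 80.0]
orientation: [2.928, 1.128, 0.006]
contact_force: [0.9, -0.3, -0.4]
width: 25.8
```

```bash
python3 -c "
from h import *
go([445,-40,4],1.67)"
```

```text
go [445, -40, 4] [0.0089, 0.0019, 0.1901, 0.0034, 0.0002, -0.5949] t 9.1 pos [441.5, -41.7, 80.0] w 25.8 q [-0.37, -0.02, 2.09, -0.0, 1.07, 0.47]
```

Call:
arm_command(commands=[[[0.009,0.002,0.02,0,0,-0.595,0.2],[0.009,0.002,0.04,0,0,-0.595,0.2],[0.009,0.002,0.07,0,0,-0.595,0.2],[0.009,0.002,0.1,0,0,-0.595,0.2],[0.009,0.002,0.13,0,0,-0.595,0.2],[0.009,0.002,0.16,0,0,-0.595,0.2],[0.009,0.002,0.18,0,0,-0.595,0.2],[0.009,0.002,0.198,0,0,-0.595,0.2]]])

```text
clock: 9.77
eef_pos: [445.0, -40.0, 0.5]
orientation: [2.098, 2.332, 0.002]
contact_force: [0.2, 1.0, -0.5]
width: 25.6
```

```bash
python3 -c "
from h import *
go([445,-40,0],1.67);s=env.sense();print(s['contact_force'])
w=env.camera_model('wrist');b=env.get_image('wrist')[...,::-1];cv2.imwrite('pics/w7.png',b)
h=cv2.cvtColor(b,cv2.COLOR_BGR2HSV).astype(int);H,S,V=h[...,0],h[...,1],h[...,2]
for a,c,l in blobs(((H<4)|(H>174))&(S>150)&(V>50),40): print(a,c.round(1),onplane(w,[c],15)[0].round(1),np.argwhere(l).min(0),np.argwhere(l).max(0))
"
```

```text
go [445, -40, 0] [-0.0, 0.0001, 0.0013, 0.0028, 0.0017, 0.0038] t 9.77 pos [445.0, -40.0, 0.5] w 25.6 q [-0.36, 0.15, 2.11, -0.0, 0.88, -0.47]
[ 0.16290406  1.04671635 -0.52573887]
5105 [281.3 164.6] [440.7   8.9  15. ] [131 243] [200 321]
```

Red_a's cap centre is at (441,9), so the grip sits about 55 mm from the foot. I shift it 40 mm away from the mixer, lay it down and release.

Call:
arm_command(commands=[[[-0.03,0,-0.015,0,0,0,0.2],[-0.08,0,-0.015,0,0,0,0.2],[-0.1,0,-0.008,0,0,0,0.2],[-0.1,0,0.002,0,0,0,0.2],[-0.1,0,0.002,0,0,0,0.2],[-0.1,0,0.002,0,0,0,0.5],[-0.1,0,0.002,0,0,0,0.55],[-0.1,0,-0.02,0,0,0,0.55]]])

```text
clock: 10.48
eef_pos: [446.8, -78.2, 6.4]
orientation: [-2.1, -2.336, -0.0]
contact_force: [-0.5, 0.2, -0.9]
width: 46.5
```

Call:
arm_command(commands=[[[0,0,-0.1,0,0,0,0.55],[0.08,0,-0.18,0,-0.05,0,0.55],[0.1,0,-0.18,0,-0.15,0,0.55],[0.1,0,-0.18,0,-0.25,0,0.55],[0.1,0,-0.18,0,-0.333,0,0.55],[0.1,0,-0.18,0,-0.333,0,0.55],[0.1,0,-0.18,0,-0.333,0,0.55]]])

```text
clock: 11.07
eef_pos: [440.9, -35.9, 77.1]
orientation: [1.808, 2.021, -0.489]
contact_force: [0.1, -0.3, -0.5]
width: 47.1
```

```bash
cat >> h.py <<'E'
def axes():
    s=env.sense();r=R.from_rotvec(s["orientation"]).as_matrix();print("t",round(s["clock"],2),"pos",np.round(s["eef_pos"],1),"x",r[:,0].round(3),"y",r[:,1].round(3),"z",r[:,2].round(3),"w",round(s["width"],1),"q",np.round(s["joint_positions"],2),"f",np.round(s["contact_force"],1));return s["eef_pos"],r
def red(w,z,lo=40):
    b=env.get_image("wrist")[...,::-1];h=cv2.cvtColor(b,cv2.COLOR_BGR2HSV).astype(int);H,S,V=h[...,0],h[...,1],h[...,2]
    for a,c,l in blobs(((H<4)|(H>174))&(S>150)&(V>50),lo): print("red",a,c.round(1),onplane(w,[c],z)[0].round(1),"bbox",np.argwhere(l).min(0)[::-1],np.argwhere(l).max(0)[::-1])
    return b
E
python3 - <<'E'
from h import *
p,r=axes();w=env.camera_model("wrist");b=red(w,15);cv2.imwrite("pics/w8.png",b)
for d in env.cut_out("wrist","red_a_mid"):
    q=cv2.minAreaRect(np.argwhere(d["region"])[:,::-1].astype(np.float32));P=onplane(w,cv2.boxPoints(q),14)[:,:2];print(round(d["confidence"],2),np.round(q[0]),P.round(1).tolist())
E
```

```text
t 11.07 pos [440.9 -35.9  77.1] x [-0.097  0.86  -0.5  ] y [ 0.994  0.11  -0.004] z [ 0.052 -0.498 -0.866] w 47.1 q [ 0.    0.06  2.11 -0.63  1.01  0.24] f [ 0.1 -0.3 -0.5]
red 2709 [288.6 170. ] [445.8 -30.9  15. ] bbox [264 140] [315 201]
0.85 [289. 213.] [[428.7, -11.7], [457.9, -8.3], [485.6, -154.1], [440.0, -159.3]]
```

Call:
arm_command(commands=[[[0.05,0.009,0,0,0,0,0.55],[0.083,0.009,0.06,0,0,0,0.55],[0.083,0.009,0.11,0,0,0,0.55],[0.083,0.009,0.15,0,0,0,0.55],[0.083,0.009,0.171,0,0,0,0.55],[0.083,0.009,0.171,0,0,0,0.55],[0.083,0.009,0.171,0,0,0,0.45]]])

```text
clock: 11.75
eef_pos: [446.6, -43.2, 2.9]
orientation: [1.816, 2.018, -0.484]
contact_force: [-0.7, -0.8, 0.0]
width: 38.9
```

Run:
```python
from h import *
p,r=axes();w=env.camera_model("wrist");b=red(w,15);cv2.imwrite("pics/w9.png",b)
print("tip world",(p-8*r[:,2]).round(1), "tips px",proj(w,[p-8*r[:,2]+s*17*r[:,1] for s in(-1,1)]).round().tolist())
```

```text
t 11.75 pos [446.6 -43.2   2.9] x [-0.092  0.863 -0.497] y [ 0.994  0.105 -0.001] z [ 0.052 -0.494 -0.868] w 38.9 q [-0.02  0.24  2.11 -0.71  0.86  0.37] f [-0.7 -0.8  0. ]
red 5314 [279.5 273.4] [445.7 -30.6  15. ] bbox [244 230] [317 318]
tip world [446.2 -39.2   9.9] tips px [[239.0, 275.0], [318.0, 275.0]]
```

Call:
arm_command(commands=[[[0.01,-0.001,0.005,0,0,0,0.45],[0.01,-0.001,0.005,0,0,0,0.45],[0.01,-0.001,0.005,0,0,0,0.2],[0.01,-0.001,0.005,0,0,0,0.2],[0.01,-0.001,0.005,0,0,0,0.2],[0.01,-0.001,0.005,0,0,0,0.2],[0.01,-0.001,0.005,0,0,0,0.2]]], force=40)

```text
clock: 12.38
eef_pos: [446.9, -40.1, 0.2]
orientation: [1.814, 2.018, -0.482]
contact_force: [-1.3, 4.1, 6.6]
width: 28.5
```

Run:
```python
from h import *
p,r=axes()
```

```text
t 12.38 pos [ 4.469e+02 -4.010e+01  2.000e-01] x [-0.092  0.863 -0.497] y [0.994 0.106 0.001] z [ 0.054 -0.494 -0.868] w 28.5 q [-0.01  0.25  2.11 -0.71  0.86  0.38] f [-1.3  4.1  6.6]
```

Call:
arm_command(commands=[[[-0.05,0,-0.087,0,0,0,0.2],[-0.1,0,-0.174,0,0.05,0,0.2],[-0.15,0,-0.26,0,0.13,0,0.2],[-0.211,0,-0.369,0,0.21,0,0.2],[-0.211,0,-0.369,0,0.29,0,0.2],[-0.211,0,-0.369,0,0.37,0,0.2],[-0.211,0,-0.369,0,0.45,0,0.2],[-0.211,0,-0.369,0,0.53,0,0.2]]])

```text
clock: 13.05
eef_pos: [447.7, -40.6, 172.1]
orientation: [-1.948, -2.169, -0.292]
contact_force: [0.1, 0.2, -1.6]
width: 28.5
```

Run:
```python
from h import *
p,r=axes()
a=np.radians(60);u=np.array([-.127,.992,0]);z=np.array([0,0,1.]);ap=np.sin(a)*u-np.cos(a)*z;xx=np.cos(a)*u+np.sin(a)*z
# x_t: at phi, x = cos u + sin z ; z = sin u - cos z
g=np.c_[xx,np.cross(ap,xx),ap];print(g.round(2));d=R.from_matrix(r.T@g).as_rotvec()/(np.pi/2);print("turn to phi=60",d.round(3))
```

```text
t 13.05 pos [447.7 -40.6 172.1] x [-0.104  0.952  0.286] y [0.994 0.106 0.006] z [-0.025  0.285 -0.958] w 28.5 q [-0.53 -0.05  1.94  0.24  1.42 -0.7 ] f [ 0.1  0.2 -1.6]
[[-0.06  0.99 -0.11]
 [ 0.5   0.13  0.86]
 [ 0.87 -0.   -0.5 ]]
turn to phi=60 [ 0.012  0.482 -0.008]
```

Call:
arm_command(commands=[[[0,0,0,0.012,0.08,-0.008,0.2],[0,0,0,0.012,0.16,-0.008,0.2],[0,0,0,0.012,0.24,-0.008,0.2],[0,0,0,0.012,0.32,-0.008,0.2],[0,0,0,0.012,0.4,-0.008,0.2],[0,0,0,0.012,0.482,-0.008,0.2],[0,0,0,0.012,0.482,-0.008,0.2],[0,0,0,0.012,0.482,-0.008,0.2]]])

```text
clock: 13.72
eef_pos: [447.0, -40.7, 170.4]
orientation: [-1.465, -1.659, -0.843]
contact_force: [-0.0, -0.0, -0.4]
width: 28.6
```

```bash
cat >> h.py <<'E'
def tube(cam,name="red_a_mid"):
    """cut-out regions: axis in the picture vs the vertical there"""
    m=env.camera_model(cam)
    for d in env.cut_out(cam,name):
        q=np.argwhere(d["region"])[:,::-1].astype(np.float32);vx,vy,x0,y0=cv2.fitLine(q,cv2.DIST_L2,0,.01,.01).ravel()
        if vy<0: vx,vy=-vx,-vy
        print(cam,name,round(d["confidence"],2),"c",np.round([x0,y0],1),"lean px ang deg",np.degrees(np.arctan2(vx,vy)).round(1),"bbox",q.min(0),q.max(0),"n",len(q))
E
python3 - <<'E'
from h import *
p,r=axes();im=env.get_image("side")[...,::-1];cv2.imwrite("pics/s10.png",cv2.resize(im[110:290,200:380],(540,540)));tube("side")
G=p-15*r[:,2];m=env.camera_model("side");print("G",G.round(1),"vertical through G px",proj(m,[G+[0,0,15],G,G-[0,0,100]]).round(1).tolist())
m=env.camera_model("top");t=env.get_image("top");tube("top");print("top",proj(m,[G+[0,0,15],G-[0,0,100]]).round(1).tolist())
E
```

```text
t 13.72 pos [447.  -40.7 170.4] x [-0.059  0.495  0.867] y [ 0.992  0.126 -0.004] z [-0.111  0.86  -0.498] w 28.6 q [-0.78  0.41  1.74  0.59  1.87 -1.  ] f [-0.  -0.  -0.4]
side red_a_mid 0.56 c [282.9 194.5] lean px ang deg -0.7 bbox [278. 178.] [288. 211.] n 338
G [448.7 -53.6 177.9] vertical through G px [[284.6, 166.5], [284.6, 172.3], [284.2, 208.9]]
top red_a_mid 0.55 c [289.3 201.3] lean px ang deg -25.9 bbox [283. 193.] [297. 214.] n 207
top [[290.0, 199.2], [288.3, 207.4]]
```

View pics/s10.png

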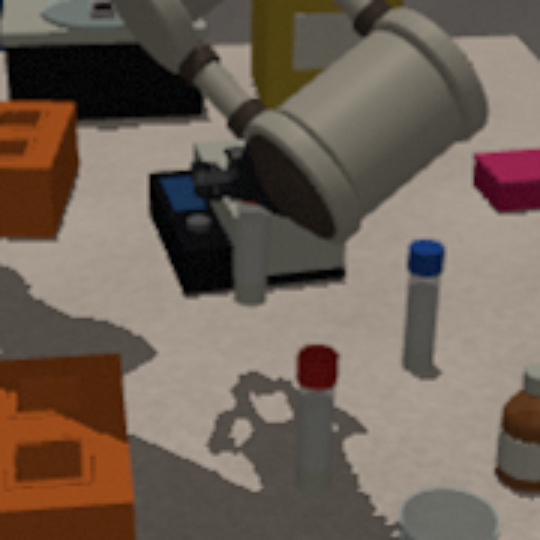

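Red_a now hangs upright: foot at about (283,210), lean within 1° of the image vertical. I carry it above the near (−y) well.

Call:
arm_command(commands=[[[0.087,0,-0.05,0,0,0,0.2],[0.112,0.019,-0.006,0,0,0,0.2],[0.158,0.053,0.074,0,0,0,0.2],[0.204,0.087,0.154,0,0,0,0.2],[0.25,0.122,0.234,0,0,0,0.2],[0.296,0.156,0.313,0,0,0,0.2],[0.329,0.18,0.371,0,0,0,0.2],[0.342,0.19,0.393,0,0,0,0.2]]])

```text
clock: 14.58
eef_pos: [496.3, 176.4, 214.0]
orientation: [-1.46, -1.674, -0.843]
contact_force: [-0.1, 0.3, -0.7]
width: 28.5
```

Run:
```python
from h import *
p,r=axes();G=p-15*r[:,2];print("G",G.round(1))
im=env.get_image("side")[...,::-1];cv2.imwrite("pics/s11.png",im);tube("side")
m=env.camera_model("side");print("pred axis px",proj(m,[G+[0,0,15],G-[0,0,100]]).round(1).tolist(),"well W1 top",proj(m,[[496.9,159,78]]).round(1).tolist())
t=env.get_image("top")[...,::-1];cv2.imwrite("pics/t11.png",t);tube("top");m=env.camera_model("top");print("top",proj(m,[G+[0,0,15],G-[0,0,100]]).round(1).tolist())
print("tool delta to W1 axis, 0 z:",(r.T@(np.array([497,159,G[2]])-G-[-1.5,0,0])/400).round(4),"down100",(r.T@[0,0,-100]/400).round(4))
```

```text
t 14.58 pos [496.3 176.4 214. ] x [-0.071  0.5    0.863] y [0.991 0.134 0.004] z [-0.113  0.856 -0.505] w 28.5 q [-0.4   0.26  1.83  0.85  1.7  -0.72] f [-0.1  0.3 -0.7]
G [498.  163.6 221.5]
side red_a_mid 0.71 c [291.9 143.9] lean px ang deg -5.4 bbox [287. 127.] [297. 160.] n 299
pred axis px [[293.1, 120.2], [292.3, 159.0]] well W1 top [[291.9, 173.5]]
top red_a_mid 0.79 c [181.  175.3] lean px ang deg 38.2 bbox [172. 167.] [192. 191.] n 214
top [[177.7, 172.6], [189.3, 184.3]]
tool delta to W1 axis, 0 z: [-0.0058 -0.0002 -0.0099] down100 [-0.2158 -0.0011  0.1262]
```

Call:
arm_command(commands=[[[-0.006,0,-0.01,0,0,0,0.2],[-0.028,0,0.003,0,0,0,0.2],[-0.06,-0.001,0.022,0,0,0,0.2],[-0.092,-0.001,0.04,0,0,0,0.2],[-0.1355,-0.001,0.0657,0,0,0,0.2],[-0.1355,-0.001,0.0657,0,0,0,0.2]]])

```text
clock: 15.28
eef_pos: [495.1, 167.3, 148.6]
orientation: [-1.466, -1.664, -0.838]
contact_force: [-0.9, -0.0, -0.8]
width: 28.6
```

Run:
```python
from h import *
p,r=axes();G=p-15*r[:,2];print("G",G.round(1))
im=env.get_image("side")[...,::-1];cv2.imwrite("pics/s12.png",im);tube("side")
m=env.camera_model("side");print("pred axis px",proj(m,[G+[0,0,15],G-[0,0,100]]).round(1).tolist())
print("tool delta to W1 axis, 0 z:",(r.T@(np.array([497,159,G[2]])-G-[-1.5,0,0])/400).round(4),"down100",(r.T@[0,0,-100]/400).round(4))
```

```text
t 15.28 pos [495.1 167.3 148.6] x [-0.061  0.499  0.864] y [ 0.992  0.128 -0.005] z [-0.113  0.857 -0.503] w 28.6 q [-0.41  0.37  1.84  0.83  1.62 -0.81] f [-0.9 -0.  -0.8]
G [496.8 154.5 156.1]
side red_a_mid 0.47 c [290.9 164.7] lean px ang deg -1.7 bbox [286. 153.] [295. 176.] n 211
pred axis px [[292.7, 143.8], [291.9, 180.9]]
tool delta to W1 axis, 0 z: [0.0054 0.0057 0.0092] down100 [-0.2161  0.0012  0.1257]
```

Call:
arm_command(commands=[[[0.005,0.005,0.009,0,0,0,0.2],[-0.03,0.005,0.03,0,0,0,0.2],[-0.06,0.005,0.047,0,0,0,0.2],[-0.075,0.005,0.055,0,0,0,0.2],[-0.075,0.005,0.055,0,0,0,0.2]]])

```text
clock: 15.8
eef_pos: [497.9, 171.6, 114.5]
orientation: [-1.465, -1.666, -0.841]
contact_force: [-0.6, -1.3, -1.8]
width: 28.4
```

Call:
arm_command(commands=[[[-0.005,0,0.003,0,0,0,0.2],[-0.0108,0,0.0063,0,0,0,0.2],[-0.0108,0,0.0063,0,0,0,0.2]]])

```text
clock: 16.05
eef_pos: [498.1, 171.5, 109.7]
orientation: [-1.465, -1.666, -0.842]
contact_force: [0.1, -0.1, -0.8]
width: 28.7
```

Call:
arm_command(commands=[[[-0.004,0,0.0025,0,0,0,0.2],[-0.0075,0,0.0044,0,0,0,0.2],[-0.0075,0,0.0044,0,0,0,0.2]]])

```text
clock: 16.3
eef_pos: [498.4, 171.7, 106.9]
orientation: [-1.464, -1.666, -0.843]
contact_force: [0.0, 0.0, 3.5]
width: 28.2
```

Call:
arm_command(commands=[[[-0.004,0,0.0025,0,0,0,0.2],[-0.0075,0,0.0044,0,0,0,0.2],[-0.0075,0,0.0044,0,0,0,0.2]]])

```text
clock: 16.55
eef_pos: [498.7, 172.3, 106.8]
orientation: [-1.458, -1.664, -0.848]
contact_force: [-3.7, -1.3, 17.4]
width: 28.4
```

Call:
arm_command(commands=[[[0.002,0,0,0,0,0,0.5],[0.002,0,0,0,0,0,0.55],[0.002,0,0,0,0,0,0.6],[0.002,0,-0.03,0,0,0,0.6],[0.002,0,-0.09,0,0,0,0.6],[0.05,0,-0.18,0,0,0,0.6],[0.12,0,-0.25,0,0,0,0.6],[0.15,0,-0.25,0,0,0,0.6]]])

```text
clock: 17.22
eef_pos: [509.3, 111.7, 213.6]
orientation: [-1.462, -1.67, -0.854]
contact_force: [1.2, -0.1, 0.1]
width: 51.5
```

Run:
```python
from h import *
p,r=axes()
for c in("side","top"):
    im=env.get_image(c)[...,::-1];cv2.imwrite(f"pics/{c}13.png",im);m=env.camera_model(c)
    h=cv2.cvtColor(im,cv2.COLOR_BGR2HSV).astype(int);H,S,V=h[...,0],h[...,1],h[...,2]
    for n,mk in(("red",((H<4)|(H>174))&(S>150)&(V>50)),("blue",(H>105)&(H<125)&(S>150)&(V>50))):
        for a,q,_ in blobs(mk,25):
            if a<160: print(c,n,a,q.round(1),"z127",onplane(m,[q],120)[0].round(1)[:2],"z108",onplane(m,[q],108)[0].round(1)[:2])
yaw=1.698;a=0;g=np.c_[[np.cos(yaw),np.sin(yaw),0],[np.sin(yaw),-np.cos(yaw),0],[0,0,-1.]]
print("turn to down",(R.from_matrix(r.T@g).as_rotvec()/(np.pi/2)).round(3),"shift to (475.5,-209,200)",(r.T@(np.array([475.5,-209,200])-p)/400).round(3))
```

```text
t 17.22 pos [509.3 111.7 213.6] x [-0.072  0.495  0.866] y [0.992 0.127 0.01 ] z [-0.105  0.859 -0.5  ] w 51.5 q [-0.5   0.32  1.76  0.8   1.77 -0.77] f [ 1.2 -0.1  0.1]
side red 84 [292.  160.8] z127 [495.9 153.7] z108 [500.  182.4]
side blue 68 [175.7  56.7] z127 [  20.5 1819.6] z108 [  13.2 1888.5]
side blue 47 [180.4 157.8] z127 [175.8 208.1] z108 [172.1 238.2]
side blue 121 [260.4 174. ] z127 [398.7  70.9] z108 [400.5  97.7]
side blue 112 [341.6 195.6] z127 [586.8 -77.1] z108 [593.1 -54. ]
top red 26 [363.7 189.4] z127 [ 479.2 -219.2] z108 [ 481.4 -221.8]
top blue 67 [268.5  90.3] z127 [711.5 -14.1] z108 [716.6 -14.1]
turn to down [ 0.006 -0.666  0.003] shift to (475.5,-209,200) [-0.421 -0.186 -0.663]
```

Contact came at the expected floor height, 17 N, and the tube stayed when released (cap at (292,161) in the side view). Next is red_b, from above and with the corrected tool length.

Call:
arm_command(commands=[[[-0.05,-0.023,-0.083,0,-0.08,0,0.6],[-0.1,-0.046,-0.166,0,-0.16,0,0.7],[-0.16,-0.07,-0.25,0,-0.24,0,0.8],[-0.21,-0.093,-0.333,0,-0.32,0,0.8],[-0.263,-0.116,-0.414,0,-0.4,0,0.8],[-0.316,-0.14,-0.497,0,-0.48,0,0.8],[-0.368,-0.163,-0.58,0,-0.56,0,0.8],[-0.421,-0.186,-0.663,0.006,-0.64,0.003,0.8]]])

```text
clock: 17.98
eef_pos: [473.8, -208.5, 196.5]
orientation: [-2.046, -2.334, -0.042]
contact_force: [0.5, 0.5, -0.6]
width: 68.1
```

Run:
```python
from h import *
p,r=axes();go([475.5,-209.5,150],1.698)
```

```text
t 17.98 pos [ 473.8 -208.5  196.5] x [-0.131  0.99   0.046] y [ 0.991  0.131 -0.004] z [-0.01   0.045 -0.999] w 68.1 q [-0.67  0.05  1.76  0.03  1.36 -0.8 ] f [ 0.5  0.5 -0.6]
go [475.5, -209.5, 150] [-0.0083, 0.0045, 0.116, -0.0025, -0.0292, 0.0027] t 17.98 pos [473.8, -208.5, 196.5] w 68.1 q [-0.67, 0.05, 1.76, 0.03, 1.36, -0.8]
```

Call:
arm_command(commands=[[[-0.006,0.0045,0.04,-0.0025,-0.029,0.003,0.8],[-0.006,0.0045,0.06,-0.0025,-0.029,0.003,0.8],[-0.006,0.0045,0.06,-0.0025,-0.029,0.003,0.8]]])

```text
clock: 18.23
eef_pos: [473.4, -207.3, 168.6]
orientation: [-2.069, -2.352, -0.001]
contact_force: [-0.5, 0.9, -0.5]
width: 68.5
```

Run:
```python
from h import *
p,r=axes();w=env.camera_model("wrist");b=red(w,110,200);cv2.imwrite("pics/w14.png",b);go([475.5,-210,72],1.698)
print(proj(w,[[475.5,-210,115]]).round(1),"cam",ray(w,[[1,1]])[0].round())
```

```text
t 18.23 pos [ 473.4 -207.3  168.6] x [-0.127  0.992  0.007] y [ 0.992  0.127 -0.005] z [-0.006  0.006 -1.   ] w 68.5 q [-0.65  0.06  1.81  0.    1.28 -0.78] f [-0.5  0.9 -0.5]
red 1963 [283.1 234.3] [ 476.5 -212.6  110. ] bbox [260 207] [307 260]
go [475.5, -210, 72] [-0.007, 0.0037, 0.2447, -0.0026, -0.0036, 0.0002] t 18.28 pos [474.1, -207.9, 169.9] w 68.5 q [-0.65, 0.06, 1.81, 0.0, 1.28, -0.78]
[[282.  232.8]] cam [ 465. -137.  320.]
```

Call:
arm_command(commands=[[[-0.0085,0.004,0.07,0,0,0,0.8],[-0.0085,0.004,0.14,0,0,0,0.8],[-0.0085,0.004,0.2,0,0,0,0.8],[-0.0085,0.004,0.246,0,0,0,0.8],[-0.0085,0.004,0.246,0,0,0,0.8],[-0.0085,0.004,0.246,0,0,0,0.8],[-0.0085,0.004,0.246,0,0,0,0.6],[-0.0085,0.004,0.246,0,0,0,0.45]]])

```text
clock: 18.95
eef_pos: [476.9, -211.4, 73.3]
orientation: [-2.073, -2.356, -0.002]
contact_force: [0.7, 0.2, 0.3]
width: 45.0
```

Run:
```python
from h import *
p,r=axes();w=env.camera_model("wrist");b=red(w,110,200);cv2.imwrite("pics/w15.png",b)
print("tips px",proj(w,[p+s*20*r[:,1]-8*r[:,2] for s in(-1,1)]).round(0).tolist())
```

```text
t 18.95 pos [ 476.9 -211.4   73.3] x [-0.127  0.992  0.004] y [ 0.992  0.127 -0.002] z [-0.002  0.003 -1.   ] w 45.0 q [-0.65  0.2   1.87  0.    1.08 -0.78] f [0.7 0.2 0.3]
red 6201 [276.6 310.4] [ 476.3 -211.4  110. ] bbox [236 261] [318 357]
tips px [[232.0, 275.0], [325.0, 275.0]]
```

Red_b's cap sits centred between the fingers, at (476,−211). I close.

Call:
arm_command(commands=[[[0,0,0,0,0,0,0.2],[0,0,0,0,0,0,0.2],[0,0,0,0,0,0,0.2],[0,0,0,0,0,0,0.2],[0,0,0,0,0,0,0.2],[0,0,-0.02,0,0,0,0.2],[0,0,-0.08,0,0,0,0.2],[0,0,-0.15,0,0,0,0.2]]], force=40)

```text
clock: 19.67
eef_pos: [475.1, -210.2, 132.0]
orientation: [-2.069, -2.351, -0.001]
contact_force: [0.1, 0.7, -0.2]
width: 29.1
```

Call:
arm_command(commands=[[[0,0,-0.08,0,0,0,0.2],[0.02,0.003,-0.17,0,0,0,0.2],[0.07,0.011,-0.235,0,0,0,0.2],[0.16,0.024,-0.235,0,0,0,0.2],[0.26,0.04,-0.235,0,0,0,0.2],[0.36,0.055,-0.235,0,0,0,0.2],[0.46,0.07,-0.235,0,0,0,0.2],[0.56,0.085,-0.235,0,0,0,0.2]]])

```text
clock: 20.33
eef_pos: [480.3, 17.5, 227.7]
orientation: [-2.069, -2.35, -0.001]
contact_force: [0.6, -0.2, -0.3]
width: 28.9
```

Run:
```python
from h import *
axes();go([486.2,242.6,225],1.698)
w=env.camera_model("wrist");b=env.get_image("wrist")[...,::-1];cv2.imwrite("pics/w16.png",b)
t=env.get_image("top")[...,::-1];cv2.imwrite("pics/t16.png",t)
for c,im in(("wrist",b),("top",t)):
    m=env.camera_model(c);h=cv2.cvtColor(im,cv2.COLOR_BGR2HSV).astype(int);H,S,V=h[...,0],h[...,1],h[...,2]
    for a,q,_ in blobs(((H<4)|(H>174))&(S>150)&(V>50),25): print(c,a,q.round(1),onplane(m,[q],124)[0].round(1))
    print("wells",proj(m,[[496.9,159,78],[486.2,242.6,78]]).round(1).tolist())
```

```text
t 20.33 pos [480.3  17.5 227.7] x [-0.127  0.992  0.008] y [ 0.992  0.127 -0.006] z [-0.007  0.007 -1.   ] w 28.9 q [-0.22 -0.09  1.84  0.01  1.4  -0.35] f [ 0.6 -0.2 -0.3]
go [486.2, 242.6, 225] [0.5562, 0.0861, 0.0106, -0.0039, -0.0051, -0.0001] t 20.33 pos [480.3, 17.5, 227.7] w 28.9 q [-0.22, -0.09, 1.84, 0.01, 1.4, -0.35]
wrist 1170 [332.9  12.6] [496.7 154.8 124. ]
wrist 6150 [278.9 309. ] [491.2 -63.3 124. ]
wells [[325.8, 21.7], [328.3, -92.8]]
top 86 [194.6 185. ] [495.7 151.4 124. ]
wells [[194.9, 188.5], [158.1, 193.8]]
```

Call:
arm_command(commands=[[[0.08,0.012,0.005,0,0,0,0.2],[0.18,0.028,0.01,0,0,0,0.2],[0.28,0.043,0.01,0,0,0,0.2],[0.38,0.059,0.01,0,0,0,0.2],[0.47,0.073,0.01,0,0,0,0.2],[0.53,0.082,0.01,-0.004,-0.005,0,0.2],[0.556,0.086,0.01,-0.004,-0.005,0,0.2],[0.556,0.086,0.01,-0.004,-0.005,0,0.2]]])

```text
clock: 21.1
eef_pos: [484.0, 247.0, 225.4]
orientation: [-2.062, -2.367, -0.001]
contact_force: [-0.1, -0.6, -1.0]
width: 29.0
```

Run:
```python
from h import *
axes();go([486.2,242.6,225],1.698);p=env.sense()["eef_pos"]
im=env.get_image("side")[...,::-1];cv2.imwrite("pics/s17.png",im);tube("side");m=env.camera_model("side")
q=p-[0,0,73];print("pred foot/top",proj(m,[q,q+[0,0,115]]).round(1).tolist(),"well",proj(m,[[486.2,242.6,78]]).round(1).tolist())
```

```text
t 21.1 pos [484.  247.  225.4] x [-0.137  0.991  0.002] y [ 0.991  0.137 -0.001] z [-0.001  0.002 -1.   ] w 29.0 q [0.25 0.08 1.68 0.   1.38 0.11] f [-0.1 -0.6 -1. ]
go [486.2, 242.6, 225] [-0.0117, 0.004, 0.001, -0.0005, -0.0015, 0.0064] t 21.1 pos [484.0, 247.0, 225.4] w 29.0 q [0.25, 0.08, 1.68, 0.0, 1.38, 0.11]
side red_a_mid 0.71 c [291.5 166.5] lean px ang deg -0.0 bbox [287. 157.] [296. 176.] n 186
side red_a_mid 0.58 c [340.6 211.5] lean px ang deg -5.5 bbox [334. 190.] [348. 234.] n 488
pred foot/top [[284.2, 139.1], [284.6, 101.0]] well [[284.8, 162.6]]
```

Call:
arm_command(commands=[[[-0.01,0.004,0,0,0,0.006,0.2],[-0.01,0.004,0,0,0,0.006,0.2],[-0.01,0.004,0.06,0,0,0.006,0.2],[-0.01,0.004,0.12,0,0,0.006,0.2],[-0.01,0.004,0.17,0,0,0.006,0.2],[-0.01,0.004,0.2,0,0,0.006,0.2],[-0.01,0.004,0.2,0,0,0.006,0.2]]])

```text
clock: 21.78
eef_pos: [484.6, 239.5, 142.3]
orientation: [-2.077, -2.35, 0.007]
contact_force: [-1.3, -0.1, -0.7]
width: 28.8
```

Run:
```python
from h import *
axes();go([486.2,242.6,89],1.698)
```

```text
t 21.78 pos [484.6 239.5 142.3] x [-0.123  0.992  0.001] y [ 0.992  0.123 -0.007] z [-0.007 -0.    -1.   ] w 28.8 q [0.23 0.15 1.77 0.   1.23 0.11] f [-1.3 -0.1 -0.7]
go [486.2, 242.6, 89] [0.0072, 0.0058, 0.1332, -0.0043, -0.0004, -0.0025] t 21.78 pos [484.6, 239.5, 142.3] w 28.8 q [0.23, 0.15, 1.77, 0.0, 1.23, 0.11]
```

Call:
arm_command(commands=[[[0.004,0.004,0.03,0,0,0,0.2],[0.004,0.004,0.07,0,0,0,0.2],[0.004,0.004,0.11,0,0,0,0.2],[0.004,0.004,0.131,0,0,0,0.2],[0.004,0.004,0.131,0,0,0,0.2]]])

```text
clock: 22.2
eef_pos: [484.7, 240.8, 88.3]
orientation: [-2.076, -2.349, 0.011]
contact_force: [-1.2, -0.1, -0.7]
width: 28.6
```

Call:
arm_command(commands=[[[0,0,0.006,0,0,0,0.2],[0,0,0.01,0,0,0,0.2],[0,0,0.01,0,0,0,0.2]]])

```text
clock: 22.45
eef_pos: [485.9, 241.1, 86.2]
orientation: [-2.077, -2.35, 0.008]
contact_force: [-1.2, -0.8, 4.1]
width: 28.9
```

The floor is felt at TCP z 86 with 4 N, as expected for a foot at 12 mm. I release and rise.

Call:
arm_command(commands=[[[0,0,0,0,0,0,0.5],[0,0,0,0,0,0,0.6],[0,0,0,0,0,0,0.6],[0,0,-0.03,0,0,0,0.6],[0,0,-0.08,0,0,0,0.6],[0,0,-0.17,0,0,0,0.6],[0,0,-0.27,0,0,0,0.6],[0,0,-0.35,0,0,0,0.6]]])

```text
clock: 23.12
eef_pos: [487.2, 241.3, 229.9]
orientation: [-2.078, -2.351, 0.005]
contact_force: [1.5, 0.8, 1.3]
width: 51.6
```

Call:
arm_command(commands=[[[-0.1,-0.1,-0.05,0,0,0,0.6],[-0.2,-0.2,-0.05,0,0,0,0.6],[-0.3,-0.3,-0.05,0,0,0,0.6],[-0.4,-0.3,-0.05,0,0,0,0.6],[-0.5,-0.3,-0.05,0,0,0,0.6],[-0.6,-0.3,-0.05,0,0,0,0.6],[-0.7,-0.3,-0.05,0,0,0,0.6],[-0.8,-0.3,-0.05,0,0,0,0.6]]])

```text
clock: 23.78
eef_pos: [404.0, -62.5, 251.6]
orientation: [-2.08, -2.353, 0.003]
contact_force: [1.8, 0.4, 0.4]
width: 51.2
```

Run:
```python
from h import *
axes();out=[]
for c,(r0,r1,c0,c1) in(("side",(120,250,225,365)),("top",(120,260,120,320))):
    im=env.get_image(c)[...,::-1];m=env.camera_model(c)
    h=cv2.cvtColor(im,cv2.COLOR_BGR2HSV).astype(int);H,S,V=h[...,0],h[...,1],h[...,2]
    for n,mk,zz in(("red",((H<4)|(H>174))&(S>150)&(V>50),120),("blue",(H>105)&(H<125)&(S>150)&(V>50),108)):
        for a,q,_ in blobs(mk,25):
            if a<160: print(c,n,a,q.round(1),onplane(m,[q],zz)[0].round(1))
    print(c,"expected caps z120",proj(m,[[496.9,159,120],[486.2,242.6,120]]).round(1).tolist());tube(c)
    out.append(cv2.resize(im[r0:r1,c0:c1],(400,400),interpolation=2))
cv2.imwrite("pics/final.png",np.hstack(out))
```

```text
t 23.78 pos [404.  -62.5 251.6] x [-0.123  0.992 -0.001] y [ 0.992  0.123 -0.002] z [-0.002 -0.001 -1.   ] w 51.2 q [-0.45 -0.32  1.99 -0.    1.47 -0.57] f [1.8 0.4 0.4]
side red 70 [284.5 150.8] [483.7 234.2 120. ]
side red 84 [292.1 160.6] [496.2 155.2 120. ]
side blue 80 [175.2  56.3] [   9.1 1900.1  108. ]
side blue 81 [161.  60.] [ -63.3 1788.3  108. ]
side blue 46 [180.4 157.7] [172.2 238.9 108. ]
side blue 122 [260.4 174.1] [400.4  97.3 108. ]
side blue 112 [341.6 195.6] [593.1 -54.  108. ]
side expected caps z120 [[292.1, 160.1], [285.0, 149.8]]
side red_a_mid 0.56 c [291.6 166.1] lean px ang deg -3.4 bbox [287. 156.] [296. 176.] n 182
top blue 68 [268.3  90.3] [716.6 -13.5 108. ]
top blue 88 [ 87.7 340.4] [170.7 375.9 108. ]
top blue 132 [105.3 342.6] [165.2 339.1 108. ]
top expected caps z120 [[191.5, 184.9], [153.0, 190.4]]
top red_a_mid 0.65 c [194.5 187.8] lean px ang deg 47.4 bbox [186. 179.] [204. 196.] n 230
```

View pics/final.png

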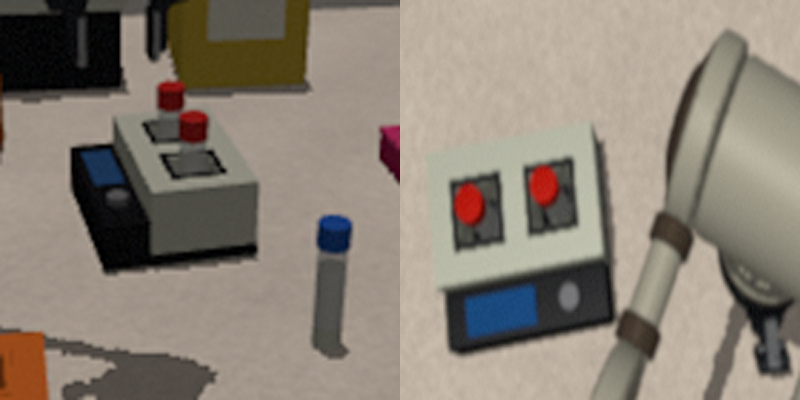

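The last picture shows both red caps standing in the white mixer's wells, at (284,151) and (292,161) in the side view. Each is within about 1 px of the expected seated position. The blue tube is still standing and the gripper is clear.

```bash
python3 -c "
from bench import env
print(env.hand_in())"
```

```text
the job is handed in; nothing more can be done
None
```

Both red-capped tubes are in the white mixer's wells, foot-down and released. I handed the job in at about 24 s of the 58 s allowed.

- **First grasp failed:** my first try at red_a knocked it over, and it came to rest beside the blue tube's foot. The real fingertips end about 25 mm short of what the tool data says (8 mm behind the reported TCP, not 17 mm ahead). I confirmed this by touching the bench, which peaked at about 38 N upward (about 41 N in all) on the fingertips.
- **Red_a:** I picked it up lying down, moved it to open bench and regripped it by the cap. I turned it upright and set it in the −y well, where the floor was felt at the expected height with up to 17 N.
- **Red_b:** I picked it from above with the corrected tool length and set it in the +y well; the floor contact was 4 N.
- **Last checks:** in the side view both caps are within about 1 px of the expected seated positions, and both tubes stand in their wells in both views. The top-view colour check found no red or blue caps, because its size filter likely dropped them. I checked the top view by eye instead.
- **Blue tube:** it stands where it was, within measurement accuracy: side view (593,−54) at the end, and about (591–596,−45 to −50) at the start. I can't rule out a slight nudge when red_a fell against it.
- **Orange look-alikes:** I never reached for them.

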